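# Close the filter housing with its bayonet cap

### The job

The coolant filter on the bench has just been loaded with a fresh element: close it up. Put the loose knurled cap, open end down, over the neck of the blue filter housing, turn it until the hidden keyways in its bore drop over the pins on the neck, and push it fully home on the seat against the spring. Finish while still holding the cap pushed home (if let go, the spring lifts it); leave the tape measure, the standing bolt and the chisel where they are.

Things in the scene. Friction and masses are not known exactly. Their poses are not given: they have to be found in the camera images.
- cap_center (a point): Loose bayonet cap standing on its open end, 54 mm tall, about 0.22 kg; point on its axis half-way up, 27 mm above the rim of the open end. z axis = cap axis, towards the closed top. The upper 22 mm (32 to 54 mm above the rim) is a black knurled grip, 56 mm in diameter, solid; below it the bare aluminium skirt, 52 mm in diameter.
- cap_mouth (a point): Centre of the rim of the cap's open end, same axes as cap_center. The bore is 32 mm deep and 32 mm in diameter; four straight keyways, 9 mm wide, run its full depth out to 22.5 mm from the axis, along the cap's own +x, -x, +y and -y. They cannot be seen while the cap stands or is on.
- housing_seat (a point): Centre of the flat round seat, 56 mm in diameter, on top of the blue filter housing; 70 mm above the bench, z up. The housing is fixed; x and y follow its square 100 mm foot plate, brass hose barbs reach 58 mm out along +y and -y. The cap is home when its rim lies on this seat, its axis on the housing's.
- neck_top (a point): Centre of the top of the aluminium neck that stands on the seat, 24 mm above it, same axes. 30 mm in diameter, tapering over the last 7 mm to 19 mm. The cap's bore fits over it with about 1 mm to spare all round.
- pin_level (a point): On the neck's axis at its pins' height, 9 mm above the seat. Four radial steel pins, 5 mm thick, 90 degrees apart, reach 21 mm from the axis, at an angle that differs every time and is unrelated to these axes. Off the keyways the cap's rim rests on them, 11.5 mm above the seat; within about 6 degrees of a match (one in every 90) it drops past them, but may bind if not turned on to the middle.
- plunger (a joint): Brass sprung plunger, 15 mm in diameter, in the neck; metres, 0 when up (its tip 40 mm above the seat), negative when pressed down, -0.008 with the cap home. It meets the cap's ceiling when the rim is 8 mm above the seat, pushing up with 2 N there and 8 N when the cap is home.
- tape_measure: Yellow tape measure, 37x83x64 mm, standing on the bench; origin at the centre of its underside. Leave alone.
- bolt_c: Steel hex bolt standing on its head, 30x34x60 mm; origin at the centre of its underside. Leave alone.
- cold_chisel: Cold chisel lying flat, 20x154x16 mm, long along its own y; origin at the centre of its underside. Leave alone.
Not all that is in view belongs to the job. Of the things that look like the part that bears housing_seat, the largest one is meant.

How it is judged:
By the outcome, as a careful person would: the job done as asked, in the order asked, and still so for the second after the job is handed in, while the arm keeps its last pose, push and grip.
It also fails if it takes over 58 s, if anything falls off the work surface, if the arm or the gripper's body presses on something with over 40 N, if the wrist force passes 120 N, or if a joint passes its speed limit or range.

### The arm

A 6-joint arm with a two-finger parallel gripper is mounted at the origin on a cart in front of the work surface, level with it; the furniture and walls round the work are solid. World frame = base frame: x ahead of the robot, y to its left, z up, the work surface at z = 0. Lengths are in m, angles in rad, forces in N, time in s.
With the tool pointing down it reaches from about 0.35 to 0.85 m from the base axis. Payload 8.1 kg.
Tool frame: the origin (TCP) lies at the very end of the fingers, on their centre line; the grasp point (between the pads) lies 19 mm behind it (r.pinch_z is the distance from the TCP to the grasp point, in m); z points along the fingers, y is the line along which they close (so a half turn about z gives the same grasp; the last joint's range is limited). The gripper opens to 93 mm and grips with 3 to 60 N. Pads are 15 mm wide; open, the fingers measure 128 mm over their backs; the gripper's body (75 mm by 188 mm) begins 65 mm behind the grasp point.
Start: joints at [1.112, 0.13, 1.488, -0, 1.523, -0.085], TCP at [0.219, 0.559, 0.219] pointing down, gripper open.
Joint ranges: [-2.96, 2.96], [-0.89, 2.26], [0.02, 2.5], [-1.34, 4.48], [0, 2.73], [-2.66, 2.66]. Speed limits (rad/s): [2.39, 2.39, 2.79, 3.14, 3.14, 3.14].

### API

Orientations are given as a rotation vector (axis times angle).
In Python, from workcell import sense, cams, r gives the robot as it stands.
- The arm moves only by the tool send_rows, never from a script. Its argument "increments" is a list of rows, each a list of 7 numbers: the shift along the tool's x, y, z each as a share of 30 mm, from -1 to 1, then the turn, a rotation vector about the tool's x, y, z each as a share of pi/2 rad, from -1 to 1, then the closure, from -1 (fully open) to 1 (shut). A call has exactly 5 rows; each row shifts and turns the commanded pose from where the row before left it, along the tool's axes as they then stand; what a row does not reach is not made up. A row lasts 1/8 s, in which the tool goes at most 62.5 mm and 10.7 degrees, less where a joint would pass 70% of its speed; a pose out of reach is approached as far as the arm can. A call with a number of a shift or a turn outside -1 to 1 is refused whole. A call with a gripper value outside its range is refused whole. The fingers move at their own pace and stop on an object; the grip force is fixed at half the most. Time passes only in rows, so rows that do not move let the fingers close, or fill a call up. It gives the time, the measured TCP pose, the force, the opening and the grip force at its end, in the units of the state.
- sense(): the state, without advancing time (a new reading comes with each control period).
- cams.capture(name): name is "scene" or "top"; returns the picture (384x512x3 uint8, red, green, blue); there is no depth.
- cams.calibration(name): a dict with "fov_y" (degrees; the focal length in pixels is half the picture's height over the tangent of half this angle, whatever the lens; pixels are square), "cx", "cy" (the principal point, pixels), "rvec" (rotation vector, rad) and "tvec" (3), from world to camera coordinates, as OpenCV has them. Camera axes: x right, y down, z forward; pixel columns grow to the right and rows downward; lengths in m; the calibration is good to about 2 mm. A picture is of the moment at which its call begins. calibration takes no time and is no camera call.
- r.sign_off(): hands the job in; it is judged then, once.
The state is a dict: "time": time; "qpos": joint angles; "qd": joint speeds; "joint_torque": joint torques, N m; "position": TCP position; "tcp_rot": TCP orientation; "ft_force": force on the tool from outside, world axes, zero at the start; "moment": the same for the moment, N m; "width": opening from 0.0 (shut) to 1.0 (fully open); "grip_force": force on a finger pad.
Only numpy, scipy, OpenCV 4.12 (cv2) and the standard library are available. Lean on these libraries where they do the work, as an engineer would, in place of code of your own. Each camera call takes 0.05 s, during which the arm holds its last target. There are 200 camera calls.

## Working session

There is one attempt and no reset: what is moved stays moved. The work goes in short steps, Python scripts to look and compute and a tool call to move; the robot and the scene stay as the last step left them, time stands still between calls to the robot, and variables do not carry over. Pictures are saved under pics/ and viewed, at most 10 in all, crops included, and the job is handed in when it is done.

Besides the shell and the picture viewer there is one more tool, called by a JSON object that holds its "method" and its "body". send_rows: Moves the arm, as the interface text tells. Its arguments: {"type":"object","properties":{"increments":{"type":"array","items":{"type":"array","items":{"type":"number"}}}},"required":["increments"]}

```bash
mkdir -p pics
python3 - <<'E'
from workcell import sense, cams, r
import cv2
for n in("scene","top"):
    im=cams.capture(n); cv2.imwrite(f"pics/{n}0.png",im[:,:,::-1]); print(cams.calibration(n))
s=sense(); print({k:s[k] for k in("time","position","tcp_rot","width","ft_force")}, r.pinch_z)
E
```

```text
{'fov_y': 52.103168965108786, 'cx': 250.66431006586242, 'cy': 188.02343064265096, 'rvec': array([ 2.11030462, -0.8070777 ,  0.41113266]), 'tvec': array([-0.31754345,  0.3472494 ,  0.55369918])}
{'fov_y': 52.50486609763432, 'cx': 252.10244149036401, 'cy': 192.51729014175635, 'rvec': array([ 2.17857259, -2.17665231,  0.09441848]), 'tvec': array([0.13244269, 0.52725012, 0.87602059])}
{'time': 0.1, 'position': array([0.21883532, 0.55812659, 0.21769602]), 'tcp_rot': array([-5.83693354e-01, -3.08641968e+00,  2.48109208e-03]), 'width': 0.9964451673098709, 'ft_force': array([-0.49161   , -0.13227221,  0.16384465])} 0.0188
```

View pics/scene0.png

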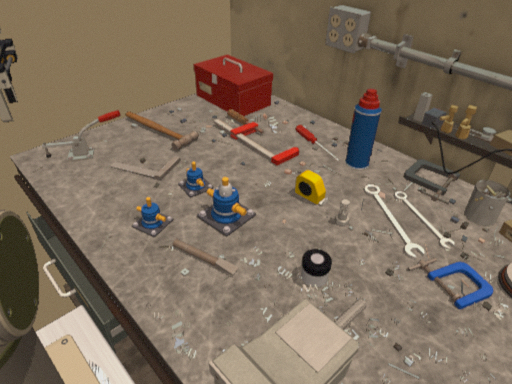

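View pics/top0.png

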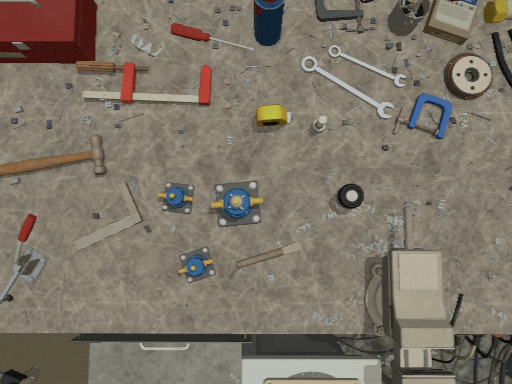

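The scene view shows the large housing at about (226,205) and the black cap at (317,262). In the top view they are at (237,202) and (351,196). I'll take close-up crops and compute their positions.

```bash
cat > h.py <<'E'
import numpy as np, cv2
from workcell import sense, cams, r
def cal(n):
    c=cams.calibration(n); R=cv2.Rodrigues(c["rvec"])[0]; f=192/np.tan(np.radians(c["fov_y"]/2))
    return c,R,f
def ray(n,u,v):
    c,R,f=cal(n); return -R.T@c["tvec"], R.T@np.array([(u-c["cx"])/f,(v-c["cy"])/f,1])
def onz(n,u,v,z):
    o,d=ray(n,u,v); return (o+d*(z-o[2])/d[2]).round(4)
def tri(p,q):
    o1,d1=ray("scene",*p); o2,d2=ray("top",*q); A=np.stack([d1,-d2],1)
    t=np.linalg.lstsq(A,o2-o1,rcond=None)[0]; a,b=o1+d1*t[0],o2+d2*t[1]
    return ((a+b)/2).round(4), np.linalg.norm(a-b).round(4)
def proj(n,p):
    c,R,f=cal(n); x=R@np.array(p)+c["tvec"]; return (f*x[0]/x[2]+c["cx"],f*x[1]/x[2]+c["cy"])
def crop(im,u,v,w,h,k): return cv2.resize(np.ascontiguousarray(im[v:v+h,u:u+w,::-1]),None,fx=k,fy=k,interpolation=cv2.INTER_CUBIC)
E
python3 - <<'E'
from h import *
s,t=cv2.imread("pics/scene0.png")[:,:,::-1],cv2.imread("pics/top0.png")[:,:,::-1]
a=np.hstack([crop(s,190,165,70,70,5),crop(s,285,230,70,70,5)])
b=np.hstack([crop(t,205,170,70,70,5),crop(t,316,160,70,70,5)])
cv2.imwrite("pics/m.png",cv2.resize(np.vstack([a,b]),(590,590)))
# dark blob of cap
for n,im,(u,v) in(("scene",s,(285,230)),("top",t,(316,160))):
    g=im[v:v+70,u:u+70].max(2)<60
    k,l,st,c=cv2.connectedComponentsWithStats(g.astype(np.uint8)); i=1+st[1:,4].argmax()
    cn=cv2.convexHull(np.argwhere(l==i)[:,::-1].astype(np.int32)); print(n,st[i]+[u,v,0,0,0],cv2.fitEllipse(cn))
    (cx,cy)=cv2.fitEllipse(cn)[0]; print(onz(n,cx+u,cy+v,.054),onz(n,cx+u,cy+v,.043))
print("house",onz("top",237,202,.1),onz("scene",226,184,.11),tri((226,184),(236.5,201)))
E
```

```text
scene [302 249  30  27 509] ((31.242578506469727, 32.46098709106445), (27.051700592041016, 29.889951705932617), 108.07182312011719)
[ 0.5112 -0.0921  0.054 ] [ 0.5197 -0.0866  0.043 ]
top [338 184  25  25 372] ((33.99623489379883, 35.84127426147461), (24.514318466186523, 25.616640090942383), 77.59739685058594)
[ 0.5172 -0.085   0.054 ] [ 0.5181 -0.0878  0.043 ]
house [0.5004 0.1647 0.1   ] [0.4934 0.1521 0.11  ] (array([0.5031, 0.1655, 0.0975]), np.float64(0.0012))
```

View pics/m.png

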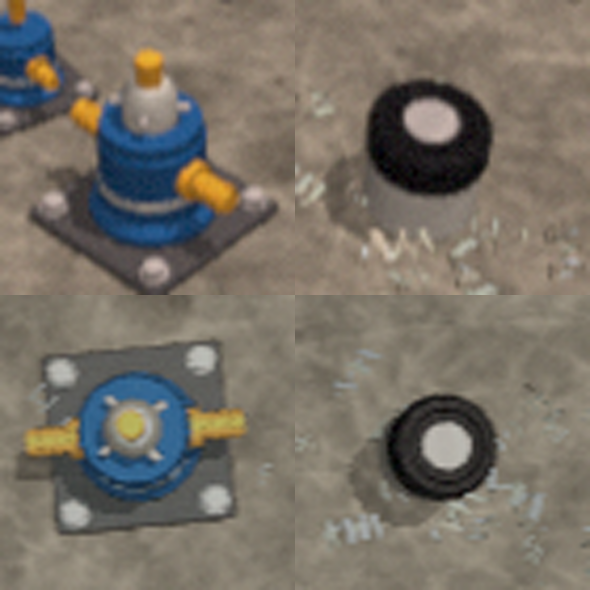

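The pins are visible in the top view, roughly along the image diagonals. The keyways aren't visible, so I'll have to search for them by turning the cap. First, refined centroids.

Run:
```python
from h import *
s,t=cv2.imread("pics/scene0.png")[:,:,::-1],cv2.imread("pics/top0.png")[:,:,::-1]
def cen(im,u,v,w,h,f,name):
    p=im[v:v+h,u:u+w].astype(int); m=f(p).astype(np.uint8)
    k,l,st,c=cv2.connectedComponentsWithStats(m); i=1+st[1:,4].argmax()
    print(name,st[i][4],c[i]+[u,v]); return c[i]+[u,v],(l==i)
yel=lambda p:(p[...,0]-p[...,2]>90)
wh=lambda p:(p.min(2)>130)
a,_=cen(s,306,250,24,18,wh,"caps"); b,_=cen(t,343,188,17,17,wh,"capt")
print("cap top tri",tri(a,b),onz("scene",*a,.054),onz("top",*b,.054))
c,_=cen(s,218,174,16,14,yel,"pls"); d,_=cen(t,229,194,14,14,yel,"plt")
print("pl tri",tri(c,d),onz("top",*d,.108))
blue=lambda p:(p[...,2]-p[...,0]>50)
e,m=cen(t,215,180,50,40,blue,"blue"); pts=np.argwhere(m)[:,::-1]
up=cv2.convexHull(pts.astype(np.int32))[:,0]+[215,180]
# upper half of hull = seat edge, cast to z=.07 and fit circle
w=np.array([onz("top",u,v,.07)[:2] for u,v in up if v<204]); A=np.c_[2*w,np.ones(len(w))]
x=np.linalg.lstsq(A,(w**2).sum(1),rcond=None)[0]; print("seat",x[:2],np.sqrt(x[2]+x[:2]@x[:2]),len(w))
for q in((160,407),(158,453),(103,453),(108,402)):
    P=onz("top",205+q[0]/4.214,170+(q[1]-295)/4.214,.079)[:2]-x[:2]; print(P,np.degrees(np.arctan2(P[1],P[0])))
```

```text
caps 90 [316.81111111 258.15555556]
capt 96 [351.55208333 195.28125   ]
cap top tri (array([ 0.518 , -0.0876,  0.0572]), np.float64(0.0004)) [ 0.5203 -0.0858  0.054 ] [ 0.5185 -0.0885  0.054 ]
pls 46 [224.93478261 180.41304348]
plt 26 [235.42307692 200.38461538]
pl tri (array([0.5033, 0.1679, 0.106 ]), np.float64(0.0002)) [0.5033 0.1677 0.108 ]
blue 411 [237.36253041 202.76155718]
seat [0.5002061  0.16464788] 0.032362606943799596 8
[ 0.0131939  -0.01194788] -42.16275061343455
[-0.0104061  -0.01104788] -133.2865522465038
[-0.0104061   0.01715212] 121.24496014522846
[0.0157939  0.01475212] 43.04667154191641
```

{"method": "send_rows", "body": {"increments": [[-0.8, 0, 0, 0, 0, 0.076, -1], [-1, 0, 0, 0, 0, 0.076, -1], [-1, 0, 0, 0, 0, 0.076, -1], [-1, 0, 0, 0, 0, 0.076, -1], [-1, 0, 0, 0, 0, 0.076, -1]]}}

```text
time: 0.72
position: [0.335, 0.4748, 0.218]
tcp_rot: [-1.471, -2.776, 0.002]
ft_force: [-0.1, -0.2, 0.3]
width: 1.001
grip_force: 0.0
```

{"method": "send_rows", "body": {"increments": [[-1, 0, 0, 0, 0, 0.076, -1], [-1, 0, 0, 0, 0, 0.076, -1], [-1, 0, 0, 0, 0, 0.076, -1], [-1, 0, 0, 0, 0, 0.076, -1], [-1, 0, 0, 0, 0, 0.076, -1]]}}

```text
time: 1.35
position: [0.3868, 0.3363, 0.2181]
tcp_rot: [-2.222, -2.22, 0.001]
ft_force: [-0.6, 0.0, 0.3]
width: 0.998
grip_force: 0.0
```

{"method": "send_rows", "body": {"increments": [[-1, 0.3, 0, 0, 0, 0, -1], [-1, 0.3, 0, 0, 0, 0, -1], [-1, 0.3, 0, 0, 0, 0, -1], [-1, 0.3, 0, 0, 0, 0, -1], [-1, 0.3, 0, 0, 0, 0, -1]]}}

```text
time: 1.98
position: [0.4321, 0.1865, 0.2182]
tcp_rot: [-2.218, -2.225, 0.001]
ft_force: [0.5, 0.3, -0.1]
width: 1.001
grip_force: 0.0
```

{"method": "send_rows", "body": {"increments": [[-0.915, 0.288, 0, 0, 0, 0, -1], [-0.915, 0.288, 0, 0, 0, 0, -1], [-0.915, 0.288, 0, 0, 0, 0, -1], [-0.915, 0.288, 0, 0, 0, 0, -1], [-0.915, 0.288, 0, 0, 0, 0, -1]]}}

```text
time: 2.6
position: [0.4758, 0.0495, 0.2182]
tcp_rot: [-2.218, -2.225, 0.001]
ft_force: [0.7, 0.5, 1.6]
width: 1.001
grip_force: 0.0
```

{"method": "send_rows", "body": {"increments": [[-0.915, 0.288, 0.7, 0, 0, 0, -1], [-0.915, 0.288, 0.7, 0, 0, 0, -1], [-0.915, 0.288, 0.7, 0, 0, 0, -1], [-0.915, 0.288, 0.7, 0, 0, 0, -1], [-0.915, 0.288, 0.5, 0, 0, 0, -1]]}}

```text
time: 3.22
position: [0.5189, -0.0874, 0.1181]
tcp_rot: [-2.217, -2.224, 0.001]
ft_force: [0.6, 0.1, 0.3]
width: 0.997
grip_force: 0.0
```

{"method": "send_rows", "body": {"increments": [[0, 0, 0.5, 0, 0, 0, -1], [0, 0, 0, 0, 0, 0, -1], [0, 0, 0, 0, 0, 0, -1], [0, 0, 0, 0, 0, 0, -1], [0, 0, 0, 0, 0, 0, -1]]}}

```text
time: 3.85
position: [0.5199, -0.0863, 0.1054]
tcp_rot: [2.216, 2.225, 0.001]
ft_force: [-0.6, -0.7, 0.9]
width: 0.999
grip_force: 0.0
```

Run:
```python
from h import *
s,t=cams.capture("scene"),cams.capture("top")
print(proj("scene",(.5185,-.088,.041)),proj("top",(.5185,-.088,.041)), sense()["position"])
a=np.hstack([crop(s,262,185,110,110,5),crop(t,296,140,110,110,5)])
cv2.imwrite("pics/m2.png",cv2.resize(a,(800,400)))
```

```text
(np.float64(316.3013256043218), np.float64(263.888106984302)) (np.float64(349.8484489872434), np.float64(195.71407356485102)) [ 0.51975091 -0.08647302  0.10508655]
```

View pics/m2.png

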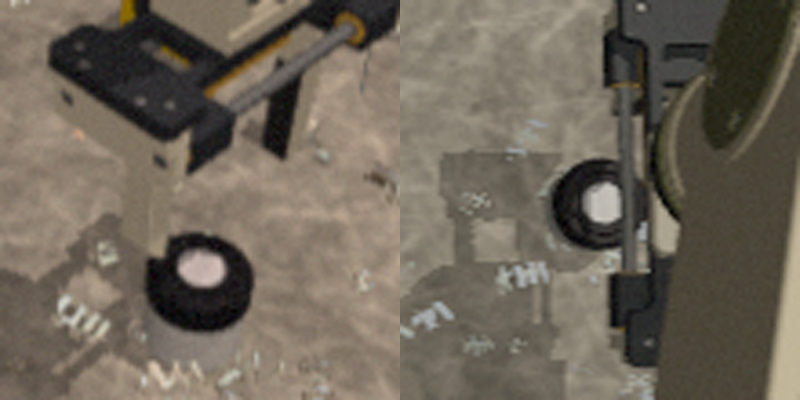

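The fingers straddle the cap at about (317,263) in the scene view. The near finger's tip is at about (305,254). I'll check that tip's projection before descending.

Run:
```python
from h import *
p=sense()["position"]
for d in(-.0465,-.064,.0465,.064):
  for w in (-.0075,.0075): print(d,w,np.round(proj("scene",p+[d,w,0]),1))
```

```text
-0.0465 -0.0075 [306.2 254.3]
-0.0465 0.0075 [299.9 249.6]
-0.064 -0.0075 [299.5 259.3]
-0.064 0.0075 [293.1 254.4]
0.0465 -0.0075 [339.1 229.9]
0.0465 0.0075 [332.8 225.8]
0.064 -0.0075 [344.8 225.6]
0.064 0.0075 [338.5 221.6]
```

The projection matches the observed tip to within about 2 px, so I'll descend and grip.

{"method": "send_rows", "body": {"increments": [[-0.05, -0.04, 0.6, 0, 0, 0, -1], [0, 0, 0.6, 0, 0, 0, -1], [0, 0, 0.6, 0, 0, 0, -1], [0, 0, 0.6, 0, 0, 0, -1], [0, 0, 0.34, 0, 0, 0, -1]]}}

```text
time: 4.58
position: [0.5173, -0.0879, 0.0204]
tcp_rot: [-2.217, -2.223, 0.002]
ft_force: [-0.4, -0.3, -0.1]
width: 1.0
grip_force: 0.0
```

{"method": "send_rows", "body": {"increments": [[0, 0, 0, 0, 0, 0, -1], [0, 0, 0, 0, 0, 0, 1], [0, 0, 0, 0, 0, 0, 1], [0, 0, 0, 0, 0, 0, 1], [0, 0, 0, 0, 0, 0, 1]]}}

```text
time: 5.2
position: [0.5185, -0.0882, 0.0228]
tcp_rot: [2.218, 2.225, 0.0]
ft_force: [3.1, 0.0, 2.1]
width: 0.618
grip_force: 2.5
```

{"method": "send_rows", "body": {"increments": [[0, 0, 0, 0, 0, 0, 1], [0, 0, 0, 0, 0, 0, 1], [0, 0, 0, 0, 0, 0, 1], [0, 0, 0, 0, 0, 0, 1], [0, 0, 0, 0, 0, 0, 1]]}}

```text
time: 5.82
position: [0.5187, -0.0883, 0.0228]
tcp_rot: [2.217, 2.224, 0.001]
ft_force: [0.1, -0.3, 4.7]
width: 0.596
grip_force: 30.0
```

{"method": "send_rows", "body": {"increments": [[0, 0, -0.5, 0, 0, 0, 1], [0, 0, -0.9, 0, 0, 0, 1], [0, 0, -1, 0, 0, 0, 1], [0, 0, -1, 0, 0, 0, 1], [0, 0, -1, 0, 0, 0, 1]]}}

```text
time: 6.45
position: [0.5174, -0.0879, 0.1553]
tcp_rot: [-2.217, -2.224, 0.001]
ft_force: [-0.1, 1.5, -3.0]
width: 0.6
grip_force: 30.0
```

{"method": "send_rows", "body": {"increments": [[0.6, -0.05, 0, 0, 0, 0, 1], [0.9, -0.05, 0, 0, 0, 0, 1], [0.9, -0.05, 0, 0, 0, 0, 1], [0.9, -0.05, 0, 0, 0, 0, 1], [0.9, -0.05, 0, 0, 0, 0, 1]]}}

```text
time: 7.08
position: [0.5085, 0.0397, 0.1523]
tcp_rot: [-2.216, -2.223, 0.003]
ft_force: [0.6, 0.0, -1.9]
width: 0.599
grip_force: 30.0
```

{"method": "send_rows", "body": {"increments": [[0.9, -0.05, 0, 0, 0, 0, 1], [0.9, -0.05, 0, 0, 0, 0, 1], [0.9, -0.05, 0, 0, 0, 0, 1], [0.9, -0.05, 0, 0, 0, 0, 1], [0.65, -0.05, 0, 0, 0, 0, 1]]}}

```text
time: 7.7
position: [0.5007, 0.1669, 0.1526]
tcp_rot: [-2.215, -2.225, 0.004]
ft_force: [-0.3, -0.7, -2.6]
width: 0.596
grip_force: 30.0
```

{"method": "send_rows", "body": {"increments": [[0, 0, 0, 0, 0, 0, 1], [0, 0, 0, 0, 0, 0, 1], [0, 0, 0, 0, 0, 0, 1], [0, 0, 0, 0, 0, 0, 1], [0, 0, 0, 0, 0, 0, 1]]}}

```text
time: 8.32
position: [0.5026, 0.1649, 0.1545]
tcp_rot: [2.219, 2.224, 0.0]
ft_force: [0.0, -0.0, -3.7]
width: 0.595
grip_force: 30.0
```

Run:
```python
from h import *
s,t=cams.capture("scene"),cams.capture("top")
print(sense()["position"],sense()["ft_force"])
cv2.imwrite("pics/s3.png",s[:,:,::-1]);cv2.imwrite("pics/t3.png",t[:,:,::-1])
a=np.hstack([crop(s,175,110,110,140,5),crop(t,190,140,110,140,5)])
cv2.imwrite("pics/m3.png",cv2.resize(a,(800,509)))
```

```text
[0.5025887  0.16506016 0.1545033 ] [-0.21038511  0.15605336 -3.0958796 ]
```

View pics/m3.png

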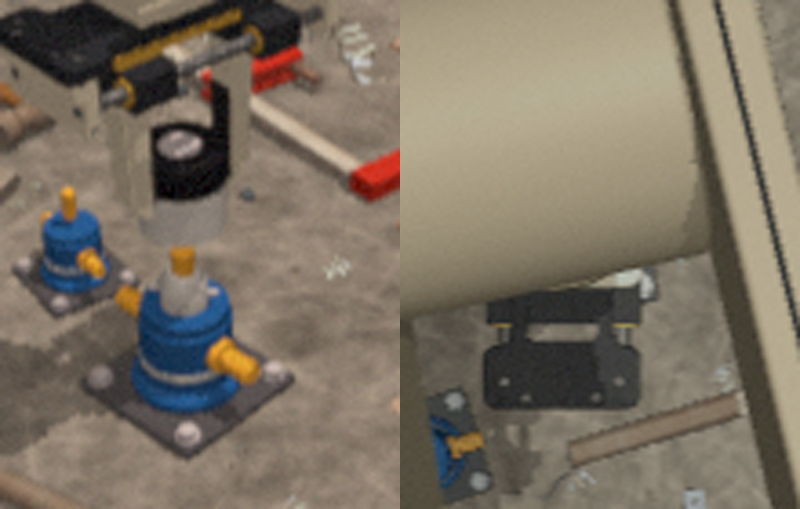

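The scene view shows the cap held upright above the neck. The label is at about (225,150), and the plunger at about (225,180). Now the lateral offset between them, measured in the same camera.

Run:
```python
from h import *
s=cv2.imread("pics/s3.png")[:,:,::-1].astype(int)
def cen(u,v,w,h,m):
    m=m(s[v:v+h,u:u+w]).astype(np.uint8); k,l,st,c=cv2.connectedComponentsWithStats(m); i=1+st[1:,4].argmax(); print(st[i]+[u,v,0,0,0]); return c[i]+[u,v]
lab=cen(218,143,16,13,lambda p:p.min(2)>95); pl=cen(218,174,16,14,lambda p:p[...,0]-p[...,2]>90)
print(lab,pl)
print("label pred from TCP",proj("scene",(.5026,.165,.1857)))
for p in((.5026,.165,.1857),(.5036,.165,.1857),(.5026,.166,.1857)): print(proj("scene",p))
print("plunger pred at target",proj("scene",(.503,.1675,.106)),"label0 pred",proj("scene",(.5187,-.0883,.054)),"obs 316.8 258.2")
```

```text
[219 146  11   7  56]
[222 178   6   8  38]
[223.92857143 149.28571429] [224.84210526 181.02631579]
label pred from TCP (np.float64(224.47427212995078), np.float64(149.94466560765576))
(np.float64(224.47427212995078), np.float64(149.94466560765576))
(np.float64(224.85254393167617), np.float64(149.7736205676713))
(np.float64(224.16643587262956), np.float64(149.7491263460294))
plunger pred at target (np.float64(224.9846494509246), np.float64(180.530330258093)) label0 pred (np.float64(317.2612338896066), np.float64(259.3203443667988)) obs 316.8 258.2
```

{"method": "send_rows", "body": {"increments": [[0.06, 0.015, 0.2, 0, 0, 0, 1], [0, 0, 0.35, 0, 0, 0, 1], [0, 0, 0.35, 0, 0, 0, 1], [0, 0, 0.3, 0, 0, 0, 1], [0, 0, 0.1, 0, 0, 0, 1]]}}

```text
time: 9.05
position: [0.5023, 0.1669, 0.1142]
tcp_rot: [-2.217, -2.224, 0.002]
ft_force: [-0.4, 0.3, -3.0]
width: 0.598
grip_force: 30.0
```

{"method": "send_rows", "body": {"increments": [[0, 0, 0.1, 0, 0, 0, 1], [0, 0, 0.05, 0, 0, 0, 1], [0, 0, 0, 0, 0, 0, 1], [0, 0, 0, 0, 0, 0, 1], [0, 0, 0, 0, 0, 0, 1]]}}

```text
time: 9.68
position: [0.5031, 0.1671, 0.1112]
tcp_rot: [2.218, 2.225, 0.0]
ft_force: [-0.2, 0.6, -3.0]
width: 0.6
grip_force: 30.0
```

{"method": "send_rows", "body": {"increments": [[0, 0, 0.08, 0, 0, 0, 1], [0, 0, 0.08, 0, 0, 0, 1], [0, 0, 0.08, 0, 0, 0, 1], [0, 0, 0, 0, 0, 0, 1], [0, 0, 0, 0, 0, 0, 1]]}}

```text
time: 10.3
position: [0.503, 0.1672, 0.104]
tcp_rot: [2.218, 2.225, 0.0]
ft_force: [-1.0, 0.8, 2.5]
width: 0.598
grip_force: 30.0
```

Contact is at the pin height, with the rim at about 0.0815 and small lateral force. I'll press lightly and start the turning search.

{"method": "send_rows", "body": {"increments": [[0, 0, 0.06, 0, 0, 0, 1], [0, 0, 0, 0, 0, 0.02, 1], [0, 0, 0, 0, 0, 0.02, 1], [0, 0, 0, 0, 0, 0.02, 1], [0, 0, 0, 0, 0, 0.02, 1]]}}

```text
time: 10.92
position: [0.5041, 0.1674, 0.1038]
tcp_rot: [2.353, 2.08, 0.004]
ft_force: [-3.6, -0.7, 11.3]
width: 0.595
grip_force: 30.0
```

Run:
```python
from h import *
s=sense();print(s["position"],s["qpos"],s["ft_force"],s["moment"])
```

```text
[0.50410781 0.16739032 0.10381249] [ 2.24101094e-01  2.78066177e-02  1.81069216e+00 -6.40266979e-05
  1.30032550e+00  3.47359680e-01] [-3.63946949 -0.6535797  11.25266349] [-0.16609035  0.66349286  0.20267902]
```

{"method": "send_rows", "body": {"increments": [[0, 0, 0, 0, 0, 0.022, 1], [0, 0, 0, 0, 0, 0.022, 1], [0, 0, 0, 0, 0, 0.022, 1], [0, 0, 0, 0, 0, 0.022, 1], [0, 0, 0, 0, 0, 0.022, 1]]}}

```text
time: 11.55
position: [0.5043, 0.1672, 0.1038]
tcp_rot: [2.524, 1.868, 0.004]
ft_force: [-3.0, -1.7, 9.7]
width: 0.594
grip_force: 30.0
```

{"method": "send_rows", "body": {"increments": [[0, 0, 0, 0, 0, 0.022, 1], [0, 0, 0, 0, 0, 0.022, 1], [0, 0, 0, 0, 0, 0.022, 1], [0, 0, 0, 0, 0, 0.022, 1], [0, 0, 0, 0, 0, 0.022, 1]]}}

```text
time: 12.18
position: [0.5041, 0.1673, 0.1038]
tcp_rot: [2.676, 1.644, 0.004]
ft_force: [-3.8, -1.8, 11.2]
width: 0.593
grip_force: 30.0
```

{"method": "send_rows", "body": {"increments": [[0, 0, 0, 0, 0, 0.022, 1], [0, 0, 0, 0, 0, 0.022, 1], [0, 0, 0, 0, 0, 0.022, 1], [0, 0, 0, 0, 0, 0.022, 1], [0, 0, 0, 0, 0, 0.022, 1]]}}

```text
time: 12.8
position: [0.5038, 0.1675, 0.1038]
tcp_rot: [2.808, 1.407, 0.003]
ft_force: [-4.2, 0.5, 11.6]
width: 0.595
grip_force: 30.0
```

{"method": "send_rows", "body": {"increments": [[0, 0, 0, 0, 0, 0.022, 1], [0, 0, 0, 0, 0, 0.022, 1], [0, 0, 0, 0, 0, 0.022, 1], [0, 0, 0, 0, 0, 0.022, 1], [0, 0, 0, 0, 0, 0.022, 1]]}}

```text
time: 13.42
position: [0.5037, 0.1677, 0.1035]
tcp_rot: [-2.919, -1.16, -0.003]
ft_force: [-3.5, 1.2, 8.8]
width: 0.597
grip_force: 30.0
```

{"method": "send_rows", "body": {"increments": [[0, 0, 0, 0, 0, 0.015, 1], [0, 0, 0, 0, 0, 0.015, 1], [0, 0, 0, 0, 0, 0.015, 1], [0, 0, 0, 0, 0, 0.015, 1], [0, 0, 0, 0, 0, 0, 1]]}}

```text
time: 14.05
position: [0.5031, 0.1676, 0.1032]
tcp_rot: [-2.97, -1.022, -0.001]
ft_force: [-5.9, -0.1, 10.0]
width: 0.597
grip_force: 30.0
```

{"method": "send_rows", "body": {"increments": [[0, 0, 0, 0, 0, 0.02, 1], [0, 0, 0, 0, 0, 0.02, 1], [0, 0, 0, 0, 0, 0.02, 1], [0, 0, 0, 0, 0, 0.02, 1], [0, 0, 0, 0, 0, 0, 1]]}}

```text
time: 14.68
position: [0.5026, 0.1678, 0.1017]
tcp_rot: [-3.028, -0.832, 0.001]
ft_force: [-3.0, 4.6, 1.0]
width: 0.599
grip_force: 30.0
```

Run:
```python
from h import *
s=sense();print(s["position"],s["qpos"],s["ft_force"],s["moment"])
```

```text
[0.50256463 0.16775216 0.10167267] [2.24539326e-01 2.95870834e-02 1.81301214e+00 1.21374164e-03
 1.29943148e+00 1.25863854e+00] [-3.02861247  4.57471035  0.96380777] [0.86096238 0.72654802 0.0145697 ]
```

It dropped past the pins: z has fallen and the force has gone. I'll press on a little with a small extra turn towards the middle.

{"method": "send_rows", "body": {"increments": [[0, 0, 0.05, 0, 0, 0, 1], [0, 0, 0.05, 0, 0, 0.01, 1], [0, 0, 0.03, 0, 0, 0.01, 1], [0, 0, 0, 0, 0, 0, 1], [0, 0, 0, 0, 0, 0, 1]]}}

```text
time: 15.3
position: [0.5027, 0.1679, 0.098]
tcp_rot: [-3.041, -0.785, 0.0]
ft_force: [-3.0, 4.8, 2.6]
width: 0.596
grip_force: 30.0
```

Run:
```python
from h import *
s=sense();print(s["position"],s["ft_force"],s["moment"])
```

```text
[0.50265223 0.16786894 0.09798305] [-3.02558158  4.81038948  2.62093233] [ 0.95385423  0.75636656 -0.03223666]
```

{"method": "send_rows", "body": {"increments": [[0, -0.016, 0.05, 0, 0, 0, 1], [0, 0, 0.05, 0, 0, 0, 1], [0, 0, 0.05, 0, 0, 0, 1], [0, 0, 0.03, 0, 0, 0, 1], [0, 0, 0, 0, 0, 0, 1]]}}

```text
time: 15.92
position: [0.5027, 0.168, 0.0931]
tcp_rot: [-3.041, -0.786, -0.001]
ft_force: [-4.7, 2.5, 7.7]
width: 0.6
grip_force: 30.0
```

Run:
```python
from h import *
s=sense();print(s["position"],s["ft_force"],s["moment"])
```

```text
[0.50274148 0.16795383 0.09307976] [-4.69333266  2.54540607  7.65864707] [ 0.74768286  1.02774221 -0.00497619]
```

{"method": "send_rows", "body": {"increments": [[0, 0, 0.03, 0, 0, 0, 1], [0, 0, 0.03, 0, 0, 0, 1], [0, 0, 0.02, 0, 0, 0, 1], [0, 0, 0, 0, 0, 0, 1], [0, 0, 0, 0, 0, 0, 1]]}}

```text
time: 16.55
position: [0.5029, 0.168, 0.0927]
tcp_rot: [-3.041, -0.786, -0.001]
ft_force: [-13.4, 0.9, 24.5]
width: 0.596
grip_force: 30.0
```

Run:
```python
from h import *
s=sense();print(s["position"],s["ft_force"],s["moment"])
t=cams.capture("scene"); cv2.imwrite("pics/m5.png",crop(t,185,140,80,100,6))
```

```text
[0.50293738 0.16802974 0.09270491] [-13.38340316   0.94471734  24.48785329] [0.39346249 2.52216443 0.00637599]
```

View pics/m5.png

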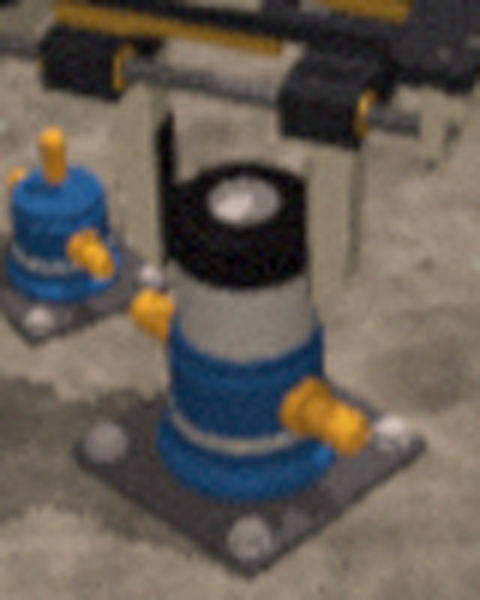

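The cap is seated: the skirt meets the blue seat with no gap visible, and TCP z of 0.0927 matches the expected 0.0928. I'll relieve the sideways load and then check.

{"method": "send_rows", "body": {"increments": [[-0.025, -0.013, 0, 0, 0, 0, 1], [0, 0, 0, 0, 0, 0, 1], [0, 0, 0, 0, 0, 0, 1], [0, 0, 0, 0, 0, 0, 1], [0, 0, 0, 0, 0, 0, 1]]}}

```text
time: 17.23
position: [0.5028, 0.168, 0.0927]
tcp_rot: [-3.041, -0.786, -0.004]
ft_force: [-9.5, 1.7, 20.4]
width: 0.597
grip_force: 30.0
```

Run:
```python
from h import *
s=sense();print(s["position"],s["tcp_rot"],s["ft_force"],s["moment"],s["grip_force"])
```

```text
[0.50283428 0.16802676 0.09270146] [-3.04135774 -0.78552332 -0.00374574] [-9.5167635   1.67840512 20.37199118] [0.44174232 1.76473936 0.02626705] 30.003899931907654
```

Stable at home: about 23 N of push, with the spring giving 8 N, and the height matches the seat. Handing in.

```bash
python3 -c "
from workcell import r
print(r.sign_off())"
```

```text
the job is handed in; nothing more can be done
None
```

The cap is over the neck, turned until its keyways dropped past the pins, and pushed home on the seat; I handed the job in at about 17 s with the gripper still holding it down (tool height 0.0927 m against 0.0928 m expected at home, about 20 N on the wrist), and neither the tape measure, the bolt nor the chisel was approached.

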